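Draw down an enclosure cover's wing screws crosswise

ROBOT

A 6-joint arm with a two-finger parallel gripper is mounted at the origin on the work surface. World frame = base frame: x ahead of the robot, y to its left, z up, the work surface at z = 0. Lengths are in mm, angles in rad, forces in N, time in s.
With the tool pointing down it reaches from about 300 to 775 mm from the base axis. Payload 14.6 kg.
Tool frame: the origin (TCP) lies midway between the tips of the shut fingers; the grasp point (between the pads) lies 19 mm behind it; z points along the fingers, y is the direction in which the jaws open and shut (so a half turn about z gives the same grasp; the last joint's range is limited). The gripper opens to 94 mm and grips with 3 to 60 N. Pads are 16 mm wide; open, the fingers measure 119 mm over their backs; the gripper's body (75 mm by 177 mm) begins 78 mm behind the grasp point.
Start: joints at [1.196, 0.3, 1.521, -0, 1.321, -0.067], TCP at [166.627, 524.142, 205.446] pointing down, gripper open.
Joint ranges: [-3.03, 3.03], [-0.79, 2.21], [0.23, 2.52], [-1.04, 4.18], [0, 3.07], [-2.55, 2.55]. Speed limits (rad/s): [2.22, 2.22, 2.57, 3.14, 3.14, 3.14].

INTERFACE

Orientations are given as [roll, pitch, yaw] about the fixed x, y, z axes, in that order (R = Rz(yaw) Ry(pitch) Rx(roll)).
In Python, from cell import read_state, camera, get_calibration, sign_off gives the robot as it stands.
- The arm moves only by the tool carry_out, never from a script. Its argument "series" is a list of rows, each an object with "delta_pos": the shift along the world's x, y, z in mm, a list of three; "turn": the turn, a rotation vector about the world's x, y, z in rad, a list of three; "hand": the opening, from 0 (shut) to 1 (fully open). A call has 1 to 8 rows; each row is the pose to reach, as a shift and turn from the pose commanded when the call began; what a row does not reach only later rows make up. A row lasts 1/8 s, in which the tool goes at most 62.5 mm and 10.7 degrees, less where a joint would pass 70% of its speed; a pose out of reach is approached as far as the arm can. A call with a gripper value outside its range is refused whole. The fingers move at their own pace and stop on an object; "squeeze" is the grip in N (left out, the last holds). Time passes only in rows, so rows that repeat a pose let the fingers close. It gives the time, the measured TCP pose, the force and the opening at its end, in the units of the state.
- read_state(): the state, without advancing time (a new reading comes with each control period).
- camera(name): name is "scene" or "top"; returns the picture (420x560x3 uint8, red, green, blue); there is no depth.
- get_calibration(name): a dict with "intrinsics" (3x3 intrinsics, pixels), "k1" (the pictures are not rectified: a ray, as slopes to the right and down, at radius r is drawn at 1 + k1 r^2 times it, then the intrinsics apply), "pose" (4x4, takes a point from camera to world coordinates). Camera axes: x right, y down, z forward; pixel columns grow to the right and rows downward; lengths in mm; the calibration is good to about 2 mm. A picture is of the moment at which its call begins. get_calibration takes no time and is no camera call.
- sign_off(): hands the job in, once; it reports no verdict.
The state is a dict: "clock": time; "joints": joint angles; "qd": joint speeds; "effort": joint torques, N m; "eef_pos": TCP position; "eef_rot": TCP orientation; "wrist_force": force on the tool from outside, world axes, zero at the start; "moment": the same for the moment, N m; "finger_gap": finger opening in mm.
Only numpy, scipy, OpenCV 4.12 (cv2) and the standard library are available. Lean on these libraries where they do the work, as an engineer would, in place of code of your own. Each camera call takes 0.05 s, during which the arm holds its last target.

TASK

Two diagonally opposite wing screws on the grey enclosure's cover are still loose: their wings do not point at the middle of the cover along the moulded line, as those of the other two do. Take the key with the square slotted head, set it over one loose screw and turn it clockwise about half way to its line, then use it to turn the other loose screw clockwise all the way to its line, where it stops, and then go back and turn the first all the way to its line. Touch the enclosure only with the key, and finally stand the key upright where it stood.

Things in the scene. Friction and masses are not known exactly. Their poses are not given: they have to be found in the camera images.
- wing_key: Key standing upright on a fixed 4 mm grey mat; a round-headed one (not needed) stands 120 mm off. Origin: centre of underside, z up. Aluminium head 44 (x) x 42 (y) x 34 mm high with a slot along x, 22 mm wide, 22 deep, open below and at both ends; shank 18 mm dia; black handle 50 (x) x 22 (y) mm from z = 55 to 101 mm, gripped from above across the 22 mm. 0.25 kg. A half turn makes no difference.
- enclosure: Light grey square box, 190 x 190 mm, 70 mm high with cover, fixed to the bench. Origin: centre of underside, z up. Its x axis runs along the diagonal with the two loose screws (edges at 45 degrees to x): screw_a at x = +79, screw_b at x = -79 mm. The two tight screws, which cannot turn, are at y = +79 and -79 mm. A dark moulded line on the cover points from its middle to each screw.
- screw_a: Loose wing screw. Origin: on its axis at the cover's upper face (70 mm above the bench); z up, x along its wings, which are 48 mm long over both, 6 mm thick, top 19 mm above the cover. Turns about z only, does not sink. Starts 60 to 69 degrees anticlockwise (from above) of tight; clockwise (0.1 N m, stays where left) it comes to a firm stop at tight: wings along the enclosure's x and the line.
- screw_b: The diagonally opposite loose wing screw, like screw_a but with its own start angle. On either, the lowered key's slot has 8 mm to spare each side of the wings; turned, it takes them along after about 20 degrees of play from aligned. The key may go down until its cheeks meet the cover (wings then fully in the slot); its underside 5 mm above the cover is enough.
Mind the look-alikes: they are no part of the job. What is shaped like the wing_key but red or yellow is not meant.

How it is judged:
By the outcome, as a careful person would: the job done as asked, in the order asked, and still so for the second after the job is handed in, with the robot touching nothing.
It also fails if it takes over 61 s, if anything falls off the work surface, if the arm or the gripper's body presses on something with over 40 N, if the wrist force passes 120 N, or if a joint passes its speed limit or range.

## Working session

There is one attempt and no reset: what is moved stays moved. The work goes in short steps, Python scripts to look and compute and a tool call to move; the robot and the scene stay as the last step left them, time stands still between calls to the robot, and variables do not carry over. Pictures are saved under pics/ and viewed, and the job is handed in when it is done.

Besides the shell and the picture viewer there is one more tool, called after "Emit:" in YAML: its name, and indented under it one key for each argument. carry_out: Moves the arm, as the interface text tells. Its arguments: {"type":"object","properties":{"series":{"type":"array"},"squeeze":{"type":"number"}},"required":["series"]}

```bash
mkdir -p pics; ls
python3 - <<'E'
from cell import *
import cv2
for n in("scene","top"):
    im=camera(n); cv2.imwrite(f"pics/{n}0.png",cv2.cvtColor(im,cv2.COLOR_RGB2BGR))
    c=get_calibration(n); print(n,c)
print(read_state())
E
```

```text
pics
scene {'intrinsics': array([[387.74433773,   0.        , 277.74816897],
       [  0.        , 387.74433773, 205.64231161],
       [  0.        ,   0.        ,   1.        ]]), 'k1': -0.0926495865778669, 'pose': array([[ 6.06748958e-01,  5.45192895e-01, -5.78463836e-01,
         1.02746153e+03],
       [ 7.94786052e-01, -4.28059993e-01,  4.30208989e-01,
        -5.33876607e+02],
       [-1.30703411e-02, -7.20783844e-01, -6.93036663e-01,
         7.53198422e+02],
       [ 0.00000000e+00,  0.00000000e+00,  0.00000000e+00,
         1.00000000e+00]])}
top {'intrinsics': array([[430.25805568,   0.        , 277.4487104 ],
       [  0.        , 430.25805568, 213.78986529],
       [  0.        ,   0.        ,   1.        ]]), 'k1': 0.04754395806211043, 'pose': array([[ 2.40321872e-02, -9.95518837e-01,  9.14587308e-02,
         3.59932854e+02],
       [-9.99598324e-01, -2.53033444e-02, -1.27644673e-02,
        -1.01168398e+02],
       [ 1.50214794e-02, -9.11152359e-02, -9.95727055e-01,
         1.25794788e+03],
       [ 0.00000000e+00,  0.00000000e+00,  0.00000000e+00,
         1.00000000e+00]])}
{'clock': 0.1, 'joints': array([ 1.19640585e+00,  3.00400995e-01,  1.52148626e+00, -8.38478586e-06,
        1.32068961e+00, -6.66210703e-02]), 'qd': array([-0.00118423, -0.00253217, -0.00188358, -0.00065973,  0.00095517,
       -0.00025102]), 'effort': array([ 2.30449994e-03, -5.32642114e+01, -3.53285551e+01,  7.09946570e-02,
        2.34334875e-02, -6.51967525e-05]), 'eef_pos': array([166.54897656, 523.94659797, 204.96489177]), 'eef_rot': array([-3.14061009e+00, -5.74168457e-05,  2.83382529e+00]), 'wrist_force': array([0.63236638, 0.00310841, 0.38474913]), 'moment': array([ 0.01407605,  0.00451751, -0.02895491]), 'finger_gap': 93.88242583823664}
```

View pics/scene0.png

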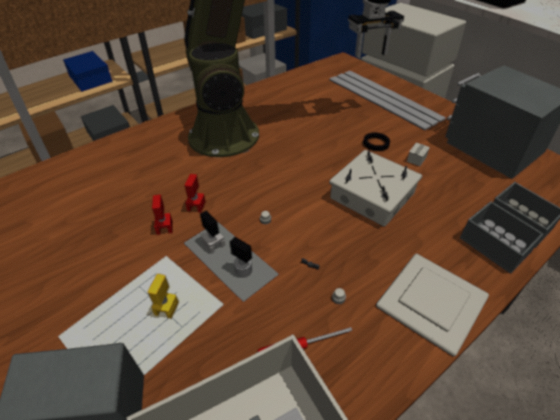

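View pics/top0.png

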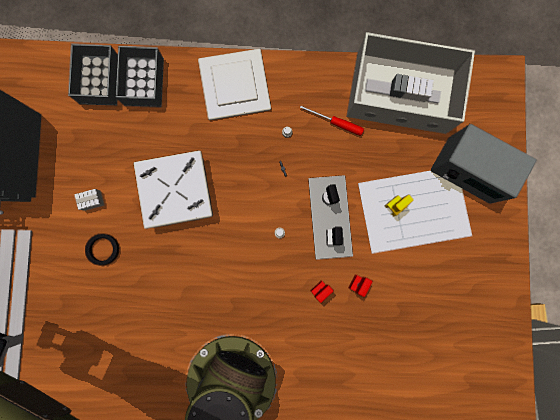

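Both pictures show the enclosure (scene 377,185; top 174,188) and the mat with two black-handled keys (scene 211,230 and 241,256; top 333,197 and 335,237). I'll enlarge these.

Run:
```python
import cv2
s=cv2.imread("pics/scene0.png");t=cv2.imread("pics/top0.png")
def crop(im,x,y,w,h,k,n):
    cv2.imwrite(f"pics/{n}.png",cv2.resize(im[y:y+h,x:x+w],None,fx=k,fy=k,interpolation=cv2.INTER_CUBIC))
crop(s,180,195,100,75,8,"s_keys");crop(s,325,145,100,75,8,"s_enc")
crop(t,300,170,64,96,6,"t_keys");crop(t,128,143,92,92,6,"t_enc")
```

```text
(no output)
```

View pics/s_keys.png

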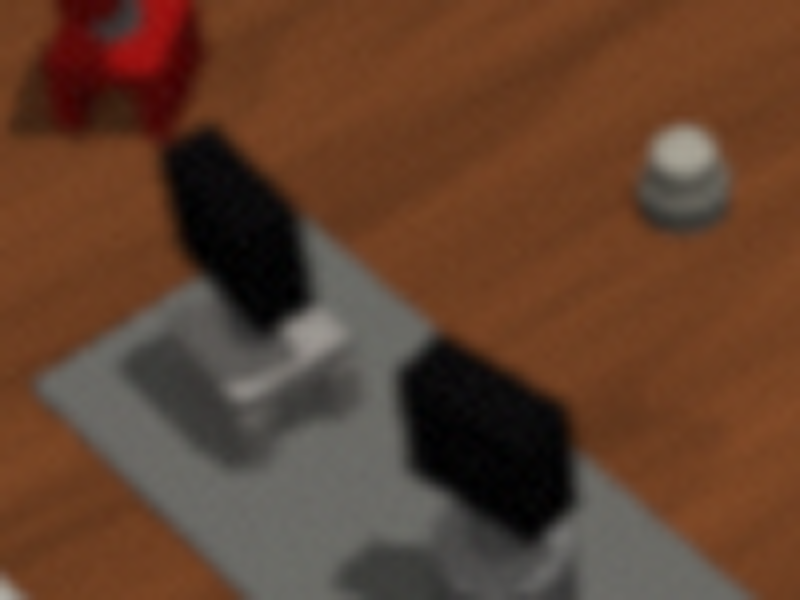

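View pics/s_enc.png

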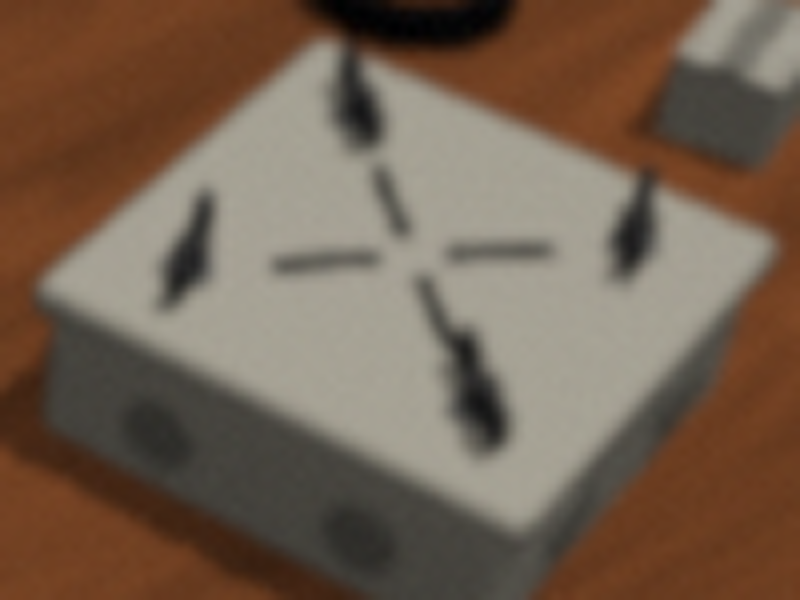

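View pics/t_keys.png

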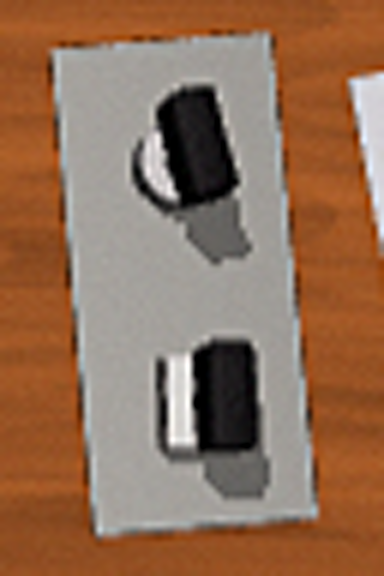

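View pics/t_enc.png

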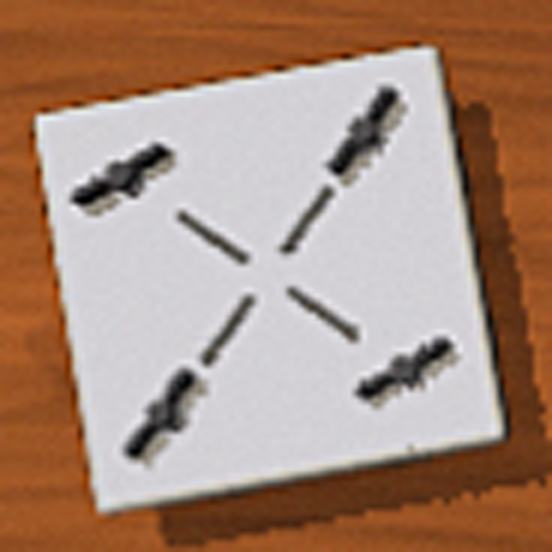

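The square-headed key is the one at top (335,237) / scene (211,230). The loose screws are at top-image upper-left (148,173) and lower-right (196,205). Next I'll measure the handle by fitting a box silhouette in both views, and the cover by triangulating its corners.

```bash
cat > h.py <<'E'
import numpy as np, cv2
from cell import get_calibration
from scipy.optimize import minimize, least_squares
C={n:get_calibration(n) for n in("scene","top")}
def proj(n,P):
    c=C[n];T=c["pose"];p=(np.atleast_2d(P)-T[:3,3])@T[:3,:3]
    s=p[:,:2]/p[:,2:];r2=(s**2).sum(1,keepdims=True);s=s*(1+c["k1"]*r2);K=c["intrinsics"]
    return s*[K[0,0],K[1,1]]+[K[0,2],K[1,2]]
def ray(n,uv):
    c=C[n];K=c["intrinsics"];uv=np.atleast_2d(uv).astype(float)
    s=cv2.undistortPoints(uv[:,None],K,np.array([c["k1"],0,0,0.]))[:,0]
    d=np.c_[s,np.ones(len(s))]@c["pose"][:3,:3].T
    return c["pose"][:3,3],d
def plane(n,uv,z):
    o,d=ray(n,uv);return o+d*((z-o[2])/d[:,2:])
def tri(us,ut):
    X=[]
    for a,b in zip(us,ut):
        r=least_squares(lambda P:np.r_[proj("scene",P)[0]-a,proj("top",P)[0]-b],plane("top",b,70)[0]);X.append(np.r_[r.x,np.sqrt((r.fun**2).mean())])
    return np.array(X)
def box(x,y,z0,yaw,lx,ly,h):
    c,s=np.cos(yaw),np.sin(yaw)
    return np.array([[x+c*a*lx/2-s*b*ly/2,y+s*a*lx/2+c*b*ly/2,z] for a in(-1,1) for b in(-1,1) for z in(z0,z0+h)])
def sil(n,P,roi,k=6):
    x0,y0,w,h=roi
    uv=(proj(n,P)-[x0,y0]+.5)*k-.5
    m=np.zeros((h*k,w*k),np.uint8)
    cv2.fillConvexPoly(m,cv2.convexHull(np.round(uv*16).astype(np.int32)),255,shift=4)
    return cv2.resize(m,(w,h),interpolation=cv2.INTER_AREA)/255.
def fit_handle(ims,rois,x0,lo=20,hi=130,dim=(50,22,46)):
    # ims dict grey
    tg={}
    for n,r in rois.items():
        x,y,w,h=r;tg[n]=np.clip((hi-ims[n][y:y+h,x:x+w].astype(float))/(hi-lo),0,1)
    def cost(p):
        B=box(p[0],p[1],p[2],p[3]/50,*dim)
        return sum(((sil(n,B,rois[n])-tg[n])**2).sum() for n in rois)
    best=None
    for dy in(-.3,0,.3):
        r=minimize(cost,[x0[0],x0[1],x0[2],(x0[3]+dy)*50],method="Nelder-Mead",options=dict(initial_simplex=np.array([[x0[0],x0[1],x0[2],(x0[3]+dy)*50]]*5)+np.vstack([np.zeros(4),np.eye(4)*8]),maxiter=600))
        if best is None or r.fun<best.fun:best=r
    p=best.x.copy();p[3]/=50
    return p,best.fun
E
python3 - <<'E'
from h import *
s=cv2.imread("pics/scene0.png");t=cv2.imread("pics/top0.png")
f=lambda a,k,o:(np.array(a,float)+.5)/k-.5+np.array(o)
us=f([(330,38),(778,240),(525,530),(40,290)],8,(325,145))
ut=f([(100,510),(38,117),(436,47),(505,437)],6,(128,143))
# scene order: back, right, front, left ; find matching by residual
import itertools
for k in range(4):
    X=tri(us,np.roll(ut,k,0));print(k,X.round(1).tolist())
print(plane("top",f([(228,395)],6,(300,170)),105))
g={"scene":cv2.cvtColor(s,7-1),"top":cv2.cvtColor(t,6)}
print(g["top"][170+345//6:170+460//6:3,300+150//6:300+270//6])
print(g["scene"][212:240:3,198:222])
E
```

```text
0 [[422.8, 249.4, 66.4, 0.3], [603.9, 286.4, 66.6, 0.1], [643.4, 105.3, 64.8, 0.2], [460.8, 66.2, 62.9, 0.1]]
1 [[485.6, 90.0, 164.4, 14.1], [485.7, 340.9, -55.1, 19.4], [591.2, 293.1, -78.2, 13.0], [571.7, 34.6, 163.2, 18.7]]
2 [[587.7, 60.9, 245.5, 5.0], [548.8, 157.5, 73.7, 32.6], [458.1, 359.5, -240.2, 6.1], [515.8, 195.9, 56.3, 32.8]]
3 [[537.3, 209.5, 162.4, 18.2], [651.6, 118.7, 173.7, 12.6], [530.7, 149.5, -63.9, 19.9], [389.0, 241.8, -65.2, 14.5]]
[[ 411.70887454 -278.57605554  105.        ]]
[[160 160 158 159 163 159 165 175 110  83  25  32  30  29  30  28  41 176
  161 158]
 [173  52  89 228 213 217 239  26   0   1  23  37  26  27  22  22   7  64
  173 161]
 [176  36 100 228 212 215 234  82   0   0  22  34  30  27  27  21   8  34
  174 159]
 [173  70  51 231 216 215 238  14   0   2  25  33  30  26  19  22  11  37
  178 164]
 [173  73  20 232 213 215 234  96   0   0  12  36  29  23  24  17  13  11
  100 167]
 [175  68  63 227 214 213 227 155   0   0  14  37  29  26  23  19  16  17
   98 170]
 [165 154  75  84  83  89  87  95  50  63  63  58  61  58  57  88  88  95
   95 170
[... 313 characters left out ...]
73  62  40  18   3   2   6  10   6  11  13   8  11  11  12  12  15
   33  52  66  70  69  67]
 [ 73  71  67  53  29   9   5   5   2   6   7   7   9   3   6   5   7   5
   18  48  81  95  90  77]
 [ 71  73  72  71  58  40  23   8   8   2   6   1   5   4   4   7   3   4
    6  31  63  91 103 107]
 [ 71  70  72  74  77  84  87  79  55  28   9   3   6   4   2   5   3   6
    6  18  47  81  99 106]
 [ 85  92  96  99  96  93  95  91  84  73  51  31  15   5   6   4   6  12
   22  42  75 104 115 111]
 [100  95  86  80  85  85  90  89  90  84  74  61  52  43  33  35  57  96
  130 145 151 152 151 144]
 [ 63  61  62  64  63  67  76  82  89  89  90  89  87  84  85  87  89  91
  106 126 133 123 106  92]]
```

```bash
cat >> h.py <<'E'
def fit2(s,t,rs,rt,x0):
    g={"scene":cv2.cvtColor(s,cv2.COLOR_BGR2GRAY),"top":cv2.cvtColor(t,cv2.COLOR_BGR2GRAY)}
    ims={"scene":np.clip((65-g["scene"].astype(float))/50,0,1),"top":np.clip((100-g["top"].astype(float))/60,0,1)}
    return fit_handle({n:255*(1-v) for n,v in ims.items()},{"scene":rs,"top":rt},x0,lo=0,hi=255)
E
python3 - <<'E'
from h import *
s=cv2.imread("pics/scene0.png");t=cv2.imread("pics/top0.png")
for rs,rt in [((196,207,26,26),(330,223,17,23)),]:
    print(fit2(s,t,rs,rt,[412,-278,59,0]))
f=lambda a,k,o:(np.array(a,float)+.5)/k-.5+np.array(o)
# lines & wings, top view
g=cv2.cvtColor(t,6).astype(float)
cen={"UL":(123,180),"UR":(367,135),"LR":(407,370),"LL":(165,415)}
for n,c in cen.items():
    u=f([c],6,(128,143))[0];x,y=np.round(u).astype(int);r=11
    sub=g[y-r:y+r+1,x-r:x+r+1];Y,X=np.mgrid[y-r:y+r+1,x-r:x+r+1]
    w=np.clip((100-sub)/70,0,1);w*=((X-x)**2+(Y-y)**2<100)
    m=w>0.05
    P=plane("top",np.c_[X[m],Y[m]],85)[:,:2];ww=w[m]
    mu=(P*ww[:,None]).sum(0)/ww.sum();cv=((P-mu).T*ww)@(P-mu)/ww.sum();e,v=np.linalg.eigh(cv);a=v[:,1]
    print(n,u.round(1),mu.round(1),np.degrees(np.arctan2(a[1],a[0]))%180,np.sqrt(e))
E
```

```text
(array([ 4.09974232e+02, -2.82203015e+02,  5.14474746e+01, -3.63162067e-02]), np.float64(45.094963360246055))
UL [148.1 172.6] [573.  240.9] 122.92100056354028 [ 2.94465359 12.707103  ]
UR [188.8 165.1] [596.8 132.2] 147.4313751808728 [ 2.5964891  13.04129731]
LR [195.4 204.2] [487.9 108.9] 122.1414975419293 [ 2.38780568 13.23299981]
LL [155.1 211.8] [464.7 217.4] 147.18355716831894 [ 2.73841445 12.72159501]
```

Run:
```python
from h import *
s=cv2.imread("pics/scene0.png");t=cv2.imread("pics/top0.png")
g={"scene":cv2.cvtColor(s,6),"top":cv2.cvtColor(t,6)}
tg={"scene":np.clip((65-g["scene"].astype(float))/50,0,1),"top":np.clip((100-g["top"].astype(float))/60,0,1)}
R={"scene":(196,207,26,26),"top":(328,221,19,25)}
def crop(n):
    x,y,w,h=R[n];return tg[n][y:y+h,x:x+w]
for views,zf in ((["scene"],59),(["top"],59),(["scene","top"],59)):
    def cost(p): return sum(((sil(n,box(p[0],p[1],zf,p[2]/50,50,22,46),R[n])-crop(n))**2).sum() for n in views)
    best=min((minimize(cost,[411,-280,y],method="Nelder-Mead",options=dict(initial_simplex=[[411,-280,y],[419,-280,y],[411,-272,y],[411,-280,y+8]])) for y in(-12,0,8)),key=lambda r:r.fun)
    print(views,best.x[:2],best.x[2]/50,best.fun)
# mat corners, cover corners per view at known height
f=lambda a,k,o:(np.array(a,float)+.5)/k-.5+np.array(o)
us=f([(330,38),(778,240),(525,530),(40,290)],8,(325,145))
ut=f([(100,510),(38,117),(436,47),(505,437)],6,(128,143))
a=plane("scene",us,70);b=plane("top",ut,70);print(a.mean(0),b.mean(0),(a-b).round(1))
big={n:np.zeros(1) for n in R}
for n in R:
    x,y,w,h=R[n];x-=8;y-=8;w+=16;h+=16;k=14
    im=cv2.resize({"scene":s,"top":t}[n][y:y+h,x:x+w],None,fx=k,fy=k,interpolation=cv2.INTER_CUBIC)
    for col,p in (((0,255,0),(410,-282.2,51.4,-.036)),((0,0,255),(410.,-280,59,-.036))):
        uv=(proj(n,box(*p,50,22,46))-[x,y]+.5)*k
        cv2.polylines(im,[cv2.convexHull(uv.astype(np.int32))],True,col,1)
    cv2.imwrite(f"pics/ov_{n}.png",im)
```

```text
['scene'] [ 416.94812091 -285.39108118] -0.10249304664043457 28.52504851980008
['top'] [ 410.67325006 -280.75212742] 0.07281841195924685 7.529671280276817
['scene', 'top'] [ 410.3719918  -282.47735705] -0.06492608879343238 66.37629765474819
[536.57728572 172.74267742  70.        ] [531.51761697 175.28297379  70.        ] [[ 4.7 -1.   0. ]
 [ 3.4 -2.1  0. ]
 [ 5.3 -2.5  0. ]
 [ 6.9 -4.6  0. ]]
```

View pics/ov_scene.png

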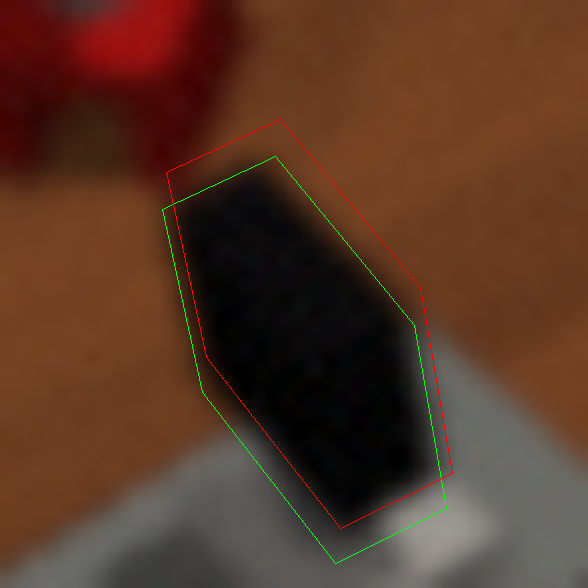

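View pics/ov_top.png

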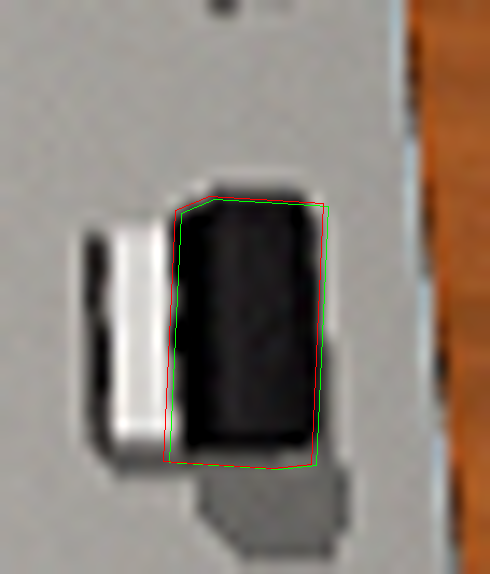

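Run:
```python
from h import *
t=cv2.imread("pics/top0.png");g=cv2.cvtColor(t,6).astype(float)
def cross(row,x0,x1,th):
    v=g[row,x0:x1+1]-th;i=np.where(v[:-1]*v[1:]<0)[0];return x0+i+v[i]/(v[i]-v[i+1])
L=[];H=[];B=[];W=[]
for r in range(229,244):
    a=cross(r,324,330,150);b=cross(r,339,346,60 if r>0 else 0);c=cross(r,329,334,120)
    d=cross(r,333,338,12)
    print(r,a.round(2),c.round(2),d.round(2),b.round(2))
# columns: handle top and bottom edges
for c in range(334,343):
    v=g[:,c];print(c,v[222:248].astype(int))
```

```text
229 [325.4] [331.47] [334.37] [341.93]
230 [325.19 327.44] [331.56] [334.5] [341.93]
231 [325.18 327.51] [331.55] [334.5] [341.82]
232 [325.19 327.51] [331.54] [334.43] [342.12]
233 [325.19 327.39] [331.75] [334.55] [342.19]
234 [325.17 327.33] [331.84] [334.44] [342.18]
235 [325.22 327.38] [331.68] [334.6] [342.17]
236 [325.22 327.55] [331.53] [334.43] [342.16]
237 [325.22 327.6 ] [331.5] [334.55] [342.36]
238 [325.24 327.6 ] [331.72] [334.69] [342.54]
239 [325.23 327.61] [331.83] [] [342.55]
240 [325.24 327.61] [331.81] [334.61] [342.49]
241 [325.24 327.53] [331.79] [334.67] [342.52]
242 [325.23 327.53] [332.23] [334.86] [342.53]
243 [325.3  327.51] [332.32] [334.75] [342.53]
334 [160 160 161 168 179  83   0   5   1   0   3   0   1   0   2   1   1   0
   1   0   0   0   0  63  97  96]
335 [157 160 161 167 102  25  13  24  23  24  24  22  26  20  25  21  17  12
  19  18  14  16   4  63  98 101]
336 [158 161 162 170 106  32  27  32  37  36  35  34  33  35  33  36  35  36
  35  37  37  28  11  58  97 105]
337 [158 158 162 171 109  30  19  27  26  25  26  30  28  24  30  29  28  29
  29  27  29  30   9  61  97 101]
338 [158 155 160 171 111  29  17  27  27  29  28  27  27  31  26  19  25  23
  27  27  26  25   8  58 100 104]
339 [158 157 161 169 110  30  22  20  22  27  29  27  25  22  19  28  28  24
  21  22  23  23   8  57  96 103]
340 [161 158 158 168 108  28  12  21  22  19  20  21  27  20  22  24  21  17
  17  19  19  20   1  88 109 100]
341 [154 159 158 166 133  41   0   5   7   6   4   8   5   5  11   9  13  13
  17  14  16  14   0  88 110 101]
342 [158 155 156 160 165 176 103  64  64  72  45  34  35  35  37  22  13  11
  20  15  17  14  55  95 104  98]
```

Run:
```python
from h import *
for z,a,b in ((38,(325.19,231),(325.24,242)),(105,(334.43,230),(334.75,243)),(105,(341.9,230),(342.54,243)),(105,(334.4,226.4),(334.8,244.8)),(38,(327.4,231),(327.6,242))):
    P=plane("top",[b,a],z);d=P[1]-P[0];print(z,P.round(1).tolist(),np.degrees(np.arctan2(d[1],d[0])))
# handle top face
print(plane("top",[(334.5,226.4),(342.0,226.4),(334.7,244.8),(342.5,244.8)],105).round(1), plane("top",[(338.4,235.5)],105))
for z in (38,4): print(proj("top",np.array([[432,-281,z],[432,-260,z],[388,-260,z]])))
s0=proj("scene",[[411,-281,105]]);print(s0)
```

```text
38 [[395.2, -254.1, 38.0], [426.4, -253.5, 38.0]] 1.0259261662945982
105 [[391.2, -271.2, 105.0], [426.0, -270.0, 105.0]] 2.057180136897265
105 [[391.8, -292.1, 105.0], [426.5, -290.0, 105.0]] 3.3704219183183195
105 [[386.4, -271.4, 105.0], [435.7, -269.8, 105.0]] 1.8932996629721794
38 [[395.4, -260.8, 38.0], [426.5, -259.8, 38.0]] 1.7790947342300343
[[ 435.7 -270.   105. ]
 [ 436.2 -290.2  105. ]
 [ 386.4 -271.1  105. ]
 [ 386.9 -292.   105. ]] [[ 411.54101341 -280.76851522  105.        ]]
[[334.87421155 229.262087  ]
 [327.48705254 229.07529613]
 [327.28767669 244.59853831]]
[[333.15076208 229.90575722]
 [325.96307082 229.72410643]
 [325.76410371 244.82971981]]
[[208.18808507 215.30997567]]
```

Measured so far:

| Item | Measured | Check |
|---|---|---|
| Key | (411, -281), yaw about 2° | handle top 50 x 21 mm, as given |
| Enclosure centre | about (530.5, 175) | screw spacings 157 mm (158 expected) |
| Tight line | 57.2° | the other two screws' wings agree |
| Loose wings | 122.9° and 122.1° | about 65° anticlockwise of tight |

The scene camera disagrees with the top camera by about 5 mm at height 70, so I'll use the gripper over the key as a reference.

Emit:
carry_out:
  series:
    - {"delta_pos":[35,-47,0],"turn":[0,0,0.04],"hand":1}
    - {"delta_pos":[71,-94,0],"turn":[0,0,0.08],"hand":1}
    - {"delta_pos":[106,-140,0],"turn":[0,0,0.12],"hand":1}
    - {"delta_pos":[142,-187,0],"turn":[0,0,0.17],"hand":1}
    - {"delta_pos":[177,-234,0],"turn":[0,0,0.21],"hand":1}
    - {"delta_pos":[213,-281,0],"turn":[0,0,0.26],"hand":1}
    - {"delta_pos":[248,-327,0],"turn":[0,0,0.3],"hand":1}
    - {"delta_pos":[284,-374,0],"turn":[0,0,0.343],"hand":1}

```text
clock: 1.1
eef_pos: [451.4, 148.4, 205.4]
eef_rot: [3.142, -0.0, -3.105]
wrist_force: [0.7, 1.0, 0.7]
finger_gap: 93.9
```

Emit:
carry_out:
  series:
    - {"delta_pos":[-4,-54,0],"turn":[0,0,0],"hand":1}
    - {"delta_pos":[-9,-108,0],"turn":[0,0,0],"hand":1}
    - {"delta_pos":[-14,-162,0],"turn":[0,0,0],"hand":1}
    - {"delta_pos":[-19,-216,0],"turn":[0,0,0],"hand":1}
    - {"delta_pos":[-24,-270,0],"turn":[0,0,0],"hand":1}
    - {"delta_pos":[-29,-324,-15],"turn":[0,0,0],"hand":1}
    - {"delta_pos":[-34,-378,-30],"turn":[0,0,0],"hand":1}
    - {"delta_pos":[-39,-431,-55],"turn":[0,0,0],"hand":1}

```text
clock: 2.1
eef_pos: [411.4, -282.8, 150.3]
eef_rot: [-3.141, 0.001, -3.107]
wrist_force: [1.4, 0.8, 0.2]
finger_gap: 94.2
```

Run:
```python
from cell import *
import cv2
from h import proj
st=read_state();print(st["clock"],st["eef_pos"],st["eef_rot"],st["joints"].round(2),st["wrist_force"])
for n in("scene","top"):
    im=cv2.cvtColor(camera(n),4);cv2.imwrite(f"pics/{n}1.png",im)
    u=proj(n,[st["eef_pos"]])[0];print(n,u)
    x,y=int(u[0])-50,int(u[1])-40
    c=cv2.resize(im[max(y,0):y+75,x:x+100],None,fx=8,fy=8,interpolation=3)
    cv2.circle(c,tuple(int(v) for v in ((u-[x,y]+.5)*8)),4,(0,255,0),1)
    cv2.imwrite(f"pics/{n}1c.png",c)
```

```text
2.1 [ 411.36371403 -282.83478374  150.27487035] [-3.14080482e+00  9.98871215e-04 -3.10658879e+00] [-0.68  0.24  1.73  0.    1.17 -2.28] [1.43773103 0.81472614 0.20402163]
scene [204.85190018 201.7981998 ]
top [341.94562513 234.87180416]
```

View pics/scene1c.png

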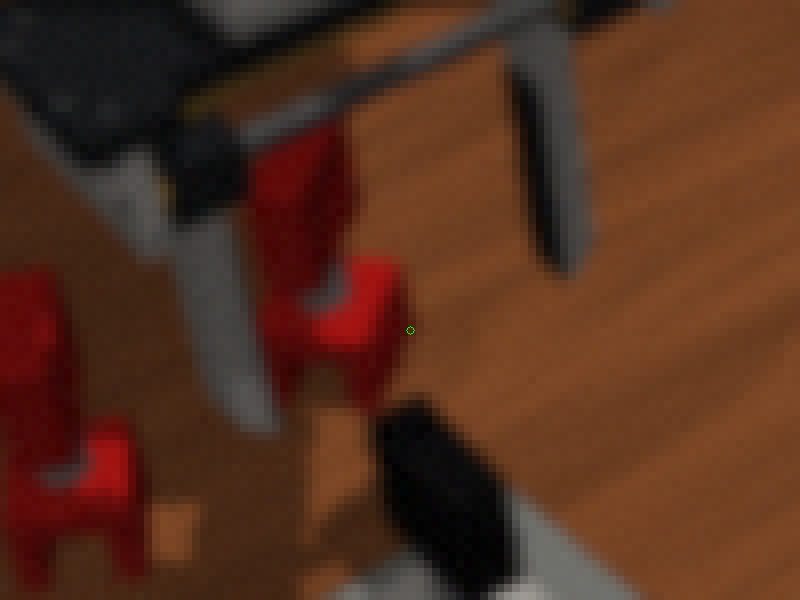

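View pics/top1c.png

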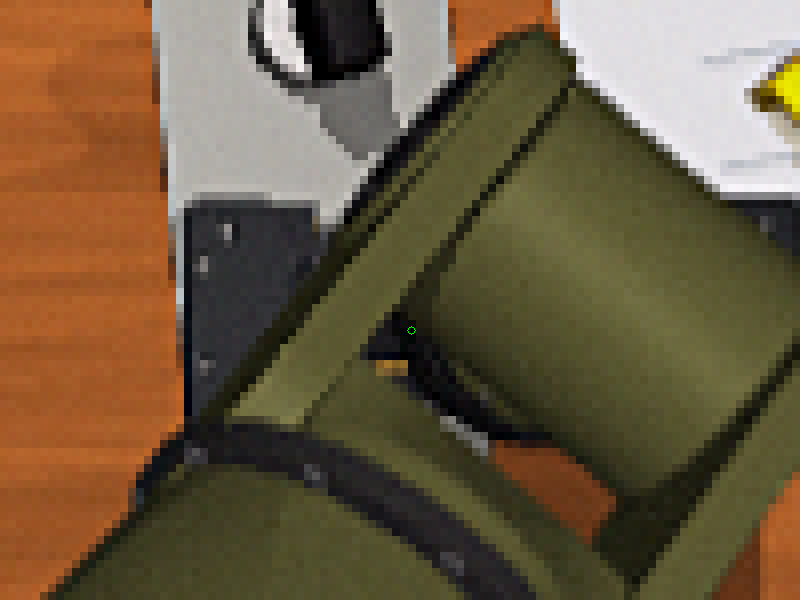

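The fingertips in the scene crop (270,435 and 570,275) lie about 2.5 px below their projected position. That matches the handle's offset, so the scene camera is the biased one and the top-view pose stands. Descending to grasp.

Emit:
carry_out:
  series:
    - {"delta_pos":[0,0,-20],"turn":[0,0,0],"hand":1}
    - {"delta_pos":[0,0,-45],"turn":[0,0,0],"hand":1}
    - {"delta_pos":[0,0,-70],"turn":[0,0,0],"hand":1}
    - {"delta_pos":[0,0,-87],"turn":[0,0,0],"hand":1}
    - {"delta_pos":[0,0,-87],"turn":[0,0,0],"hand":1}
    - {"delta_pos":[0,0,-87],"turn":[0,0,0],"hand":0.6}

```text
clock: 2.95
eef_pos: [412.0, -280.8, 64.3]
eef_rot: [-3.141, 0.001, -3.106]
wrist_force: [-0.5, -0.2, 1.2]
finger_gap: 86.9
```

Run:
```python
from cell import *
import cv2
from h import proj
st=read_state();print(st["clock"],st["eef_pos"],st["eef_rot"],st["wrist_force"])
for n in("scene",):
    im=cv2.cvtColor(camera(n),4);cv2.imwrite(f"pics/{n}2.png",im)
    c=cv2.resize(im[160:260,150:270],None,fx=6,fy=6,interpolation=3);cv2.imwrite(f"pics/{n}2c.png",c)
```

```text
2.95 [ 412.01370699 -280.78047412   64.27855707] [-3.14105389e+00  6.73458068e-04 -3.10608320e+00] [-0.5275365  -0.20502254  1.22238412]
```

View pics/scene2c.png

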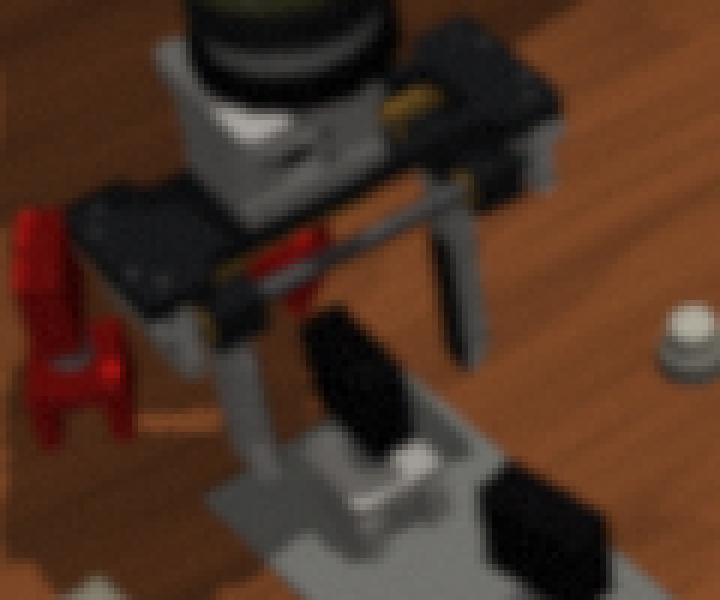

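The fingers straddle the handle evenly (tips at 270,470 and 465,360 in the crop). Closing.

Emit:
carry_out:
  series:
    - {"delta_pos":[0,0,0],"turn":[0,0,0],"hand":0.3}
    - {"delta_pos":[0,0,0],"turn":[0,0,0],"hand":0.26}
    - {"delta_pos":[0,0,0],"turn":[0,0,0],"hand":0.2}
    - {"delta_pos":[0,0,0],"turn":[0,0,0],"hand":0.1}
    - {"delta_pos":[0,0,0],"turn":[0,0,0],"hand":0.0}
    - {"delta_pos":[0,0,0],"turn":[0,0,0],"hand":0.0}
  squeeze: 50

```text
clock: 3.75
eef_pos: [411.6, -280.9, 63.4]
eef_rot: [-3.142, 0.0, -3.106]
wrist_force: [-0.6, -1.0, 0.1]
finger_gap: 23.4
```

Emit:
carry_out:
  series:
    - {"delta_pos":[0,0,0],"turn":[0,0,0],"hand":0.0}
    - {"delta_pos":[0,0,0],"turn":[0,0,0],"hand":0.0}
    - {"delta_pos":[0,0,5],"turn":[0,0,0],"hand":0}
    - {"delta_pos":[0,0,25],"turn":[0,0,0],"hand":0}
    - {"delta_pos":[0,0,60],"turn":[0,0,0],"hand":0}
    - {"delta_pos":[0,0,100],"turn":[0,0,0],"hand":0}
    - {"delta_pos":[0,0,117],"turn":[0,0,0],"hand":0}
    - {"delta_pos":[0,0,117],"turn":[0,0,0],"hand":0}

```text
clock: 4.75
eef_pos: [411.9, -281.1, 181.5]
eef_rot: [-3.14, 0.002, -3.106]
wrist_force: [-0.6, -0.4, -2.8]
finger_gap: 21.9
```

Run:
```python
from cell import *
import cv2
st=read_state();print(st["clock"],st["eef_pos"],st["eef_rot"],st["wrist_force"],st["finger_gap"])
im=cv2.cvtColor(camera("scene"),4)
cv2.imwrite("pics/scene3c.png",cv2.resize(im[120:260,130:290],None,fx=5,fy=4.2,interpolation=3))
```

```text
4.75 [ 411.92249228 -281.08605024  181.53434407] [-3.14014303e+00  1.66988647e-03 -3.10632265e+00] [-0.63282883 -0.43254992 -2.75473372] 21.94030995537912
```

View pics/scene3c.png

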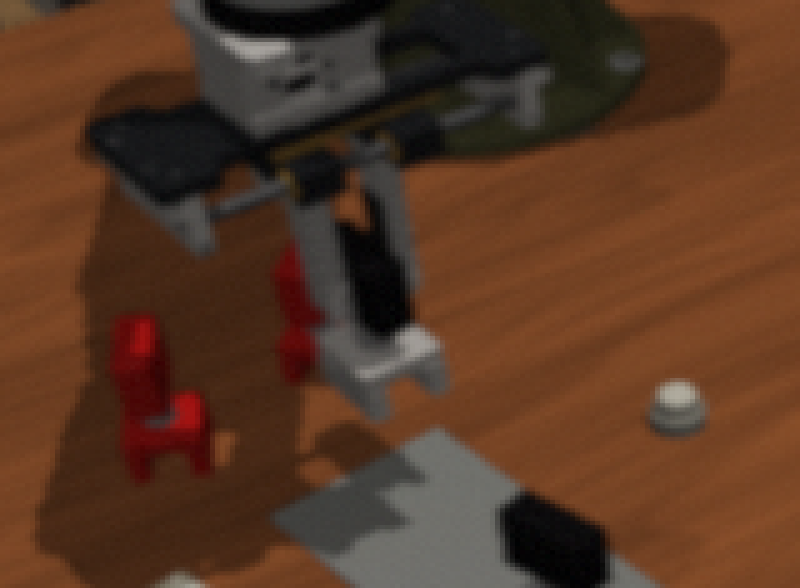

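Key is held (gap 21.9 mm). Moving over the lower-right screw at about (488,109), with the key at 122°.

Emit:
carry_out:
  series:
    - {"delta_pos":[9,45,0],"turn":[0,0,-0.1],"hand":0}
    - {"delta_pos":[19,97,0],"turn":[0,0,-0.24],"hand":0}
    - {"delta_pos":[29,149,0],"turn":[0,0,-0.38],"hand":0}
    - {"delta_pos":[39,201,0],"turn":[0,0,-0.52],"hand":0}
    - {"delta_pos":[50,253,0],"turn":[0,0,-0.66],"hand":0}
    - {"delta_pos":[60,305,0],"turn":[0,0,-0.8],"hand":0}
    - {"delta_pos":[70,355,0],"turn":[0,0,-0.94],"hand":0}
    - {"delta_pos":[76.4,389.9,0],"turn":[0,0,-1.045],"hand":0}

```text
clock: 5.8
eef_pos: [487.6, 111.0, 179.1]
eef_rot: [-3.14, -0.001, 2.129]
wrist_force: [0.5, -0.5, -3.2]
finger_gap: 21.7
```

Emit:
carry_out:
  series:
    - {"delta_pos":[0,0,0],"turn":[0,0,0],"hand":0}
    - {"delta_pos":[0,0,-5],"turn":[0,0,0],"hand":0}

```text
clock: 6.05
eef_pos: [487.7, 108.6, 174.6]
eef_rot: [-3.141, -0.0, 2.133]
wrist_force: [-0.7, 0.1, -2.7]
finger_gap: 22.1
```

```bash
cat > look.py <<'E'
from cell import *
import cv2,sys
tag=sys.argv[1]
st=read_state();print(st["clock"],st["eef_pos"].round(1),st["eef_rot"].round(3),st["wrist_force"].round(1),st["moment"].round(2),st["joints"].round(2))
im=cv2.cvtColor(camera("scene"),4);a=cv2.resize(im[100:225,315:435],None,fx=4.5,fy=4.5,interpolation=3)
im2=cv2.cvtColor(camera("top"),4);b=cv2.resize(im2[133:243,118:228],None,fx=5,fy=5,interpolation=3)
cv2.imwrite(f"pics/{tag}_s.png",a);cv2.imwrite(f"pics/{tag}_t.png",b)
cv2.imwrite(f"pics/{tag}_top_raw.png",im2);cv2.imwrite(f"pics/{tag}_scene_raw.png",im)
E
python3 look.py l4
```

```text
6.05 [487.7 108.6 174.6] [-3.141 -0.     2.133] [-0.7  0.1 -2.7] [-0.03  0.01  0.04] [ 0.15  0.22  1.7  -0.    1.23 -0.42]
```

View pics/l4_s.png

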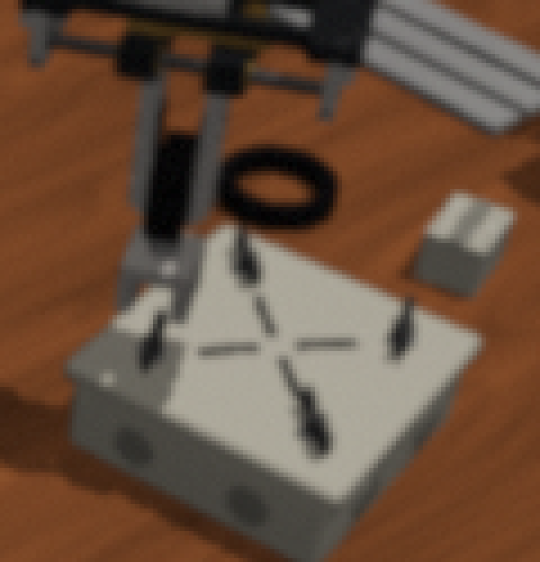

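View pics/l4_t.png

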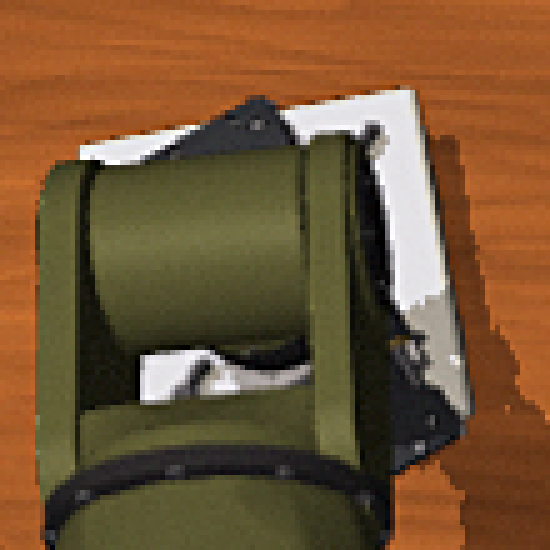

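The key hangs over the lower-right screw (scene crop 150,340), aligned with its wings. Lowering.

Emit:
carry_out:
  series:
    - {"delta_pos":[0,0,-10],"turn":[0,0,0],"hand":0}
    - {"delta_pos":[0,0,-20],"turn":[0,0,0],"hand":0}
    - {"delta_pos":[0,0,-27],"turn":[0,0,0],"hand":0}
    - {"delta_pos":[0,0,-34],"turn":[0,0,0],"hand":0}
    - {"delta_pos":[0,0,-40],"turn":[0,0,0],"hand":0}
    - {"delta_pos":[0,0,-41.5],"turn":[0,0,0],"hand":0}
    - {"delta_pos":[0,0,-41.5],"turn":[0,0,0],"hand":0}

```text
clock: 7.02
eef_pos: [488.1, 109.1, 134.0]
eef_rot: [3.141, 0.0, 2.132]
wrist_force: [0.5, -0.2, -1.9]
finger_gap: 21.8
```

```bash
python3 look.py l5
```

```text
7.025 [488.1 109.1 134. ] [3.141 0.    2.132] [ 0.5 -0.2 -1.9] [-0.04  0.02  0.02] [ 0.15  0.26  1.74 -0.    1.13 -0.41]
```

View pics/l5_s.png

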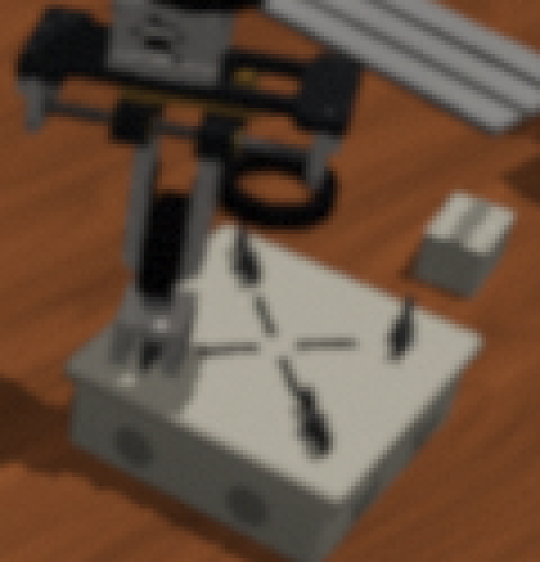

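Seated around the wings with no contact force. Turning clockwise 52°, of which 20° is play.

Emit:
carry_out:
  series:
    - {"delta_pos":[0,0,0],"turn":[0,0,-0.12],"hand":0}
    - {"delta_pos":[0,0,0],"turn":[0,0,-0.24],"hand":0}
    - {"delta_pos":[0,0,0],"turn":[0,0,-0.36],"hand":0}
    - {"delta_pos":[0,0,0],"turn":[0,0,-0.48],"hand":0}
    - {"delta_pos":[0,0,0],"turn":[0,0,-0.6],"hand":0}
    - {"delta_pos":[0,0,0],"turn":[0,0,-0.72],"hand":0}
    - {"delta_pos":[0,0,0],"turn":[0,0,-0.83],"hand":0}
    - {"delta_pos":[0,0,0],"turn":[0,0,-0.91],"hand":0}

```text
clock: 8.12
eef_pos: [488.4, 109.3, 134.3]
eef_rot: [3.141, -0.001, 1.219]
wrist_force: [1.0, 1.4, -2.7]
finger_gap: 21.7
```

Emit:
carry_out:
  series:
    - {"delta_pos":[0,0,0],"turn":[0,0,0.0],"hand":0}

```text
clock: 8.25
eef_pos: [488.3, 109.1, 134.3]
eef_rot: [3.141, -0.0, 1.222]
wrist_force: [1.1, -0.1, -1.3]
finger_gap: 21.8
```

```bash
python3 look.py l6
```

```text
8.25 [488.3 109.1 134.3] [ 3.141 -0.     1.222] [ 1.1 -0.1 -1.3] [-0.03 -0.17  0.02] [0.15 0.26 1.74 0.   1.13 0.49]
```

View pics/l6_s.png

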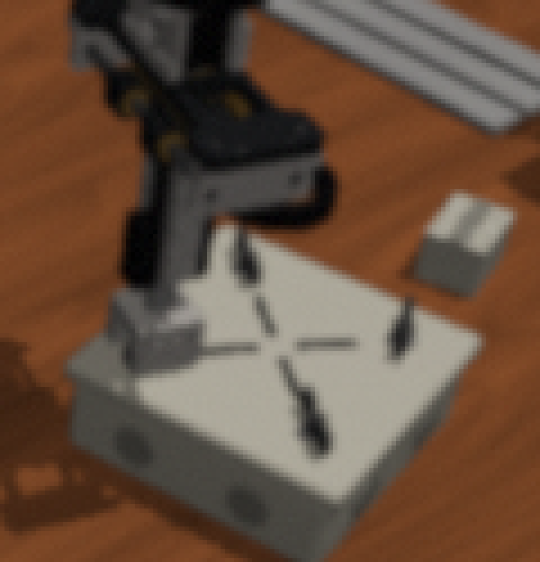

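Backing off slightly, lifting straight up, and checking.

Emit:
carry_out:
  series:
    - {"delta_pos":[0,0,0],"turn":[0,0,0.12],"hand":0}
    - {"delta_pos":[0,0,5],"turn":[0,0,0.12],"hand":0}
    - {"delta_pos":[0,0,20],"turn":[0,0,0.12],"hand":0}
    - {"delta_pos":[0,0,42],"turn":[0,0,0.2],"hand":0}
    - {"delta_pos":[15,23,48],"turn":[0,0,0.38],"hand":0}
    - {"delta_pos":[40,62,48],"turn":[0,0,0.56],"hand":0}
    - {"delta_pos":[65,101,48],"turn":[0,0,0.74],"hand":0}
    - {"delta_pos":[85,132,48],"turn":[0,0,0.923],"hand":0}

```text
clock: 9.35
eef_pos: [573.8, 242.5, 183.0]
eef_rot: [3.141, 0.0, 2.15]
wrist_force: [-0.4, -0.7, -2.4]
finger_gap: 21.5
```

Emit:
carry_out:
  series:
    - {"delta_pos":[0,0,0],"turn":[0,0,0.0],"hand":0}

```text
clock: 9.48
eef_pos: [573.5, 242.7, 182.2]
eef_rot: [3.141, -0.0, 2.147]
wrist_force: [-0.9, -1.6, -2.4]
finger_gap: 21.8
```

```bash
python3 look.py l7
```

```text
9.475 [573.5 242.7 182.2] [ 3.141 -0.     2.147] [-0.9 -1.6 -2.4] [-0.09  0.05 -0.06] [ 0.34  0.48  1.33  0.    1.33 -0.23]
```

View pics/l7_s.png

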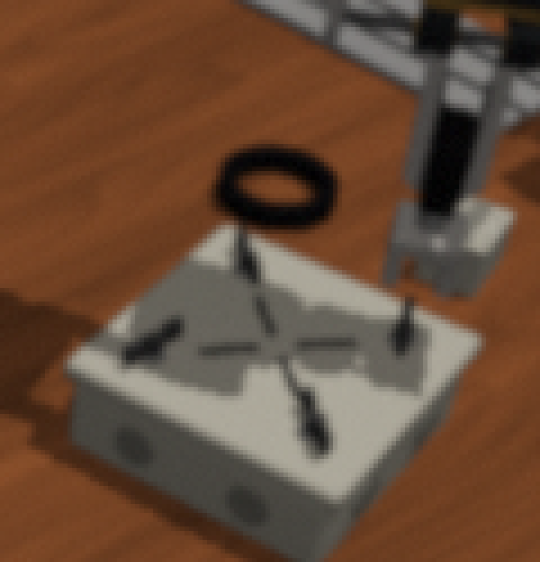

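View pics/l7_t.png

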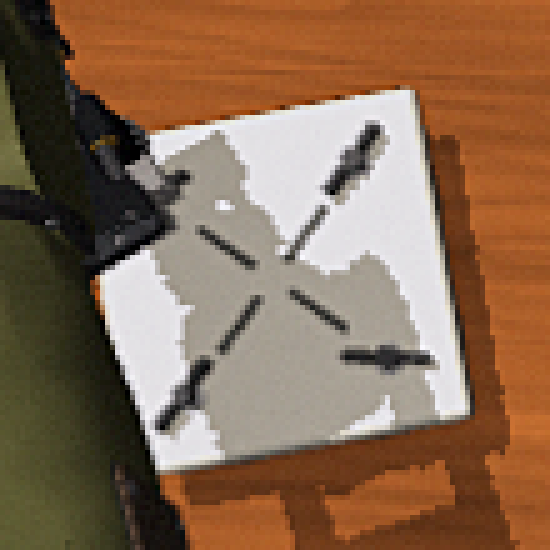

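The lower-right screw now lies near horizontal in the top crop (345,355 to 432,360), about 89° world, i.e. half way. I'll check the key-over-screw position numerically, because in the scene crop it looks shifted right.

Run:
```python
from h import *
for n,o,k in (("scene",(315,100),4.5),("top",(118,133),5)):
    for P in ([573.3,242,122.5],[573.3,242,70],[573,241,85],[488,109,120],[488,109,70],[488,109,85],[573.3,242,163],[488,109,163]):
        print(n,P,((proj(n,[P])[0]-o+.5)*k).round(0))
```

```text
scene [573.3, 242, 122.5] [417. 269.]
scene [573.3, 242, 70] [399. 337.]
scene [573, 241, 85] [403. 318.]
scene [488, 109, 120] [159. 287.]
scene [488, 109, 70] [150. 352.]
scene [488, 109, 85] [153. 333.]
scene [573.3, 242, 163] [432. 213.]
scene [488, 109, 163] [167. 227.]
top [573.3, 242, 122.5] [130. 184.]
top [573.3, 242, 70] [158. 203.]
top [573, 241, 85] [152. 198.]
top [488, 109, 120] [377. 351.]
top [488, 109, 70] [393. 362.]
top [488, 109, 85] [388. 359.]
top [573.3, 242, 163] [106. 169.]
top [488, 109, 163] [362. 342.]
```

Run:
```python
import cv2
im=cv2.imread("pics/l7_scene_raw.png");cv2.imwrite("pics/l7z.png",cv2.resize(im[120:185,385:445],None,fx=9,fy=9,interpolation=3))
```

```text
(no output)
```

View pics/l7z.png

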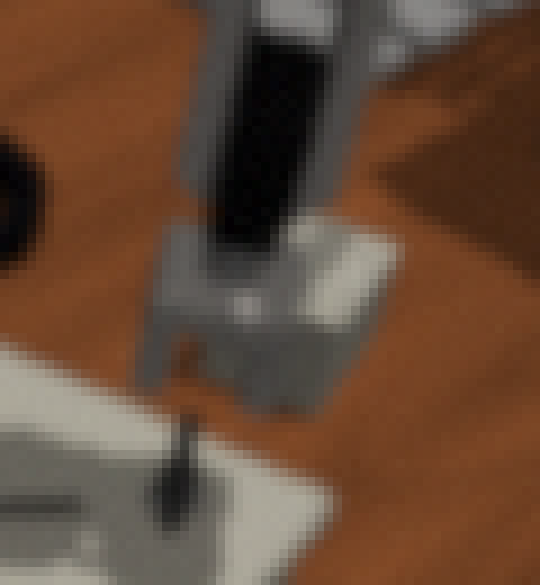

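The apparent shift comes from the grey block behind the key; the head centre at crop x 417 matches the prediction. Lowering onto the upper-left screw.

Emit:
carry_out:
  series:
    - {"delta_pos":[0,0,-10],"turn":[0,0,0],"hand":0}
    - {"delta_pos":[0,0,-22],"turn":[0,0,0],"hand":0}
    - {"delta_pos":[0,0,-31],"turn":[0,0,0],"hand":0}
    - {"delta_pos":[0,0,-39],"turn":[0,0,0],"hand":0}
    - {"delta_pos":[0,0,-46],"turn":[0,0,0],"hand":0}
    - {"delta_pos":[0,0,-48],"turn":[0,0,0],"hand":0}
    - {"delta_pos":[0,0,-48],"turn":[0,0,0],"hand":0}

```text
clock: 10.45
eef_pos: [573.1, 241.1, 134.0]
eef_rot: [3.142, 0.0, 2.145]
wrist_force: [-0.9, 0.1, -3.0]
finger_gap: 21.9
```

```bash
python3 look.py l8
```

```text
10.45 [573.1 241.1 134. ] [3.142 0.    2.145] [-0.9  0.1 -3. ] [-0.05  0.01  0.07] [ 0.34  0.52  1.38  0.    1.24 -0.23]
```

View pics/l8_s.png

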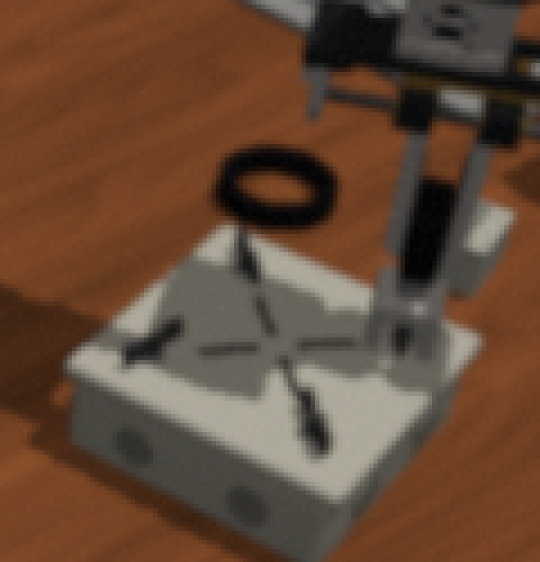

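Seated. Turning in stages to about 5° short of the stop, then creeping.

Emit:
carry_out:
  series:
    - {"delta_pos":[0,0,0],"turn":[0,0,-0.12],"hand":0}
    - {"delta_pos":[0,0,0],"turn":[0,0,-0.24],"hand":0}
    - {"delta_pos":[0,0,0],"turn":[0,0,-0.36],"hand":0}
    - {"delta_pos":[0,0,0],"turn":[0,0,-0.48],"hand":0}
    - {"delta_pos":[0,0,0],"turn":[0,0,-0.6],"hand":0}
    - {"delta_pos":[0,0,0],"turn":[0,0,-0.72],"hand":0}
    - {"delta_pos":[0,0,0],"turn":[0,0,-0.84],"hand":0}
    - {"delta_pos":[0,0,0],"turn":[0,0,-0.95],"hand":0}

```text
clock: 11.55
eef_pos: [573.8, 241.5, 134.7]
eef_rot: [3.14, -0.002, 1.191]
wrist_force: [2.8, 1.2, -2.5]
finger_gap: 21.7
```

Emit:
carry_out:
  series:
    - {"delta_pos":[0,0,0],"turn":[0,0,-0.11],"hand":0}
    - {"delta_pos":[0,0,0],"turn":[0,0,-0.22],"hand":0}
    - {"delta_pos":[0,0,0],"turn":[0,0,-0.33],"hand":0}
    - {"delta_pos":[0,0,0],"turn":[0,0,-0.41],"hand":0}
    - {"delta_pos":[0,0,0],"turn":[0,0,-0.46],"hand":0}
    - {"delta_pos":[0,0,0],"turn":[0,0,-0.46],"hand":0}

```text
clock: 12.3
eef_pos: [573.3, 241.2, 134.4]
eef_rot: [3.141, -0.001, 0.735]
wrist_force: [0.6, -0.2, -3.2]
finger_gap: 21.9
```

```bash
python3 look.py l9
```

```text
12.3 [573.3 241.2 134.4] [ 3.141e+00 -1.000e-03  7.350e-01] [ 0.6 -0.2 -3.2] [-0.08  0.02 -0.02] [0.34 0.52 1.38 0.   1.24 1.17]
```

View pics/l9_s.png

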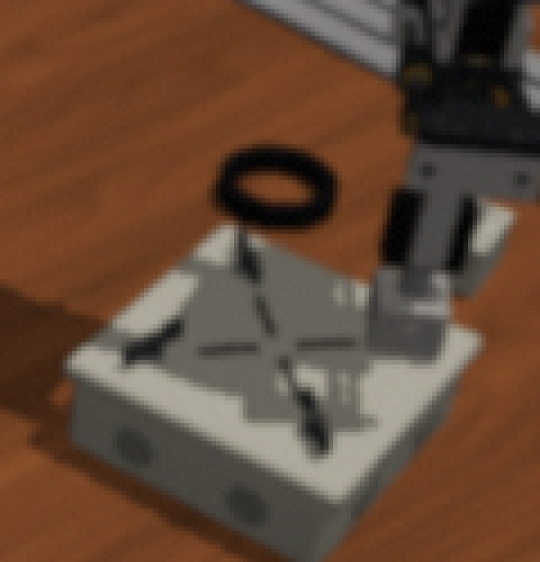

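Emit:
carry_out:
  series:
    - {"delta_pos":[0,0,0],"turn":[0,0,-0.04],"hand":0}
    - {"delta_pos":[0,0,0],"turn":[0,0,-0.07],"hand":0}
    - {"delta_pos":[0,0,0],"turn":[0,0,-0.07],"hand":0}

```text
clock: 12.78
eef_pos: [573.0, 241.0, 134.0]
eef_rot: [3.142, 0.0, 0.665]
wrist_force: [0.1, 0.7, -1.4]
finger_gap: 21.7
```

```bash
python3 -c "
from cell import *
s=read_state();print(s['eef_rot'][2],s['moment'],s['wrist_force'],s['effort'].round(2))"
```

```text
0.6651978655212905 [-0.08925174  0.17265925  0.07774599] [ 0.13652779  0.70195577 -1.41659164] [-2.000e-02 -6.524e+01 -3.490e+01  8.000e-02 -1.100e-01  3.800e-01]
```

Emit:
carry_out:
  series:
    - {"delta_pos":[0,0,0],"turn":[0,0,-0.03],"hand":0}
    - {"delta_pos":[0,0,0],"turn":[0,0,-0.03],"hand":0}

```text
clock: 13.02
eef_pos: [573.0, 241.0, 133.9]
eef_rot: [-3.142, 0.0, 0.634]
wrist_force: [-0.6, -0.0, -1.2]
finger_gap: 21.7
```

```bash
python3 -c "
from cell import *
s=read_state();print(s['eef_rot'][2],s['moment'],s['wrist_force'],s['effort'].round(2))"
```

```text
0.6344149491477549 [-0.1290166   0.24640719  0.09562231] [-0.57243622 -0.04355178 -1.21028649] [-1.000e-01 -6.511e+01 -3.500e+01  5.000e-02 -2.500e-01  3.700e-01]
```

Emit:
carry_out:
  series:
    - {"delta_pos":[0,0,0],"turn":[0,0,-0.03],"hand":0}
    - {"delta_pos":[0,0,0],"turn":[0,0,-0.05],"hand":0}
    - {"delta_pos":[0,0,0],"turn":[0,0,-0.05],"hand":0}

```text
clock: 13.4
eef_pos: [573.0, 241.1, 134.0]
eef_rot: [3.142, 0.0, 0.585]
wrist_force: [-0.7, -0.4, -0.2]
finger_gap: 21.5
```

```bash
python3 -c "
from cell import *
s=read_state();print(s['eef_rot'][2],s['moment'],s['wrist_force'],s['effort'].round(2))"
```

```text
0.5849645711886502 [-0.06517361  0.41109318  0.74819475] [-0.73802221 -0.37843923 -0.15099286] [ -0.95 -64.64 -34.99   0.17  -0.49   0.94]
```

The moment jumped to 0.75 N m, so the stop is reached. Backing off, lifting, and returning to the first screw with the key at about 89°.

Emit:
carry_out:
  series:
    - {"delta_pos":[0,0,0],"turn":[0,0,0.12],"hand":0}
    - {"delta_pos":[0,0,0],"turn":[0,0,0.22],"hand":0}
    - {"delta_pos":[0,0,8],"turn":[0,0,0.22],"hand":0}
    - {"delta_pos":[0,0,30],"turn":[0,0,0.22],"hand":0}
    - {"delta_pos":[-5,-8,48],"turn":[0,0,0.35],"hand":0}
    - {"delta_pos":[-30,-47,48],"turn":[0,0,0.53],"hand":0}
    - {"delta_pos":[-60,-93,48],"turn":[0,0,0.7],"hand":0}
    - {"delta_pos":[-85,-132,48],"turn":[0,0,0.86],"hand":0}

```text
clock: 14.4
eef_pos: [487.1, 107.7, 182.5]
eef_rot: [3.141, -0.0, 1.447]
wrist_force: [0.6, -0.5, -2.2]
finger_gap: 22.0
```

Emit:
carry_out:
  series:
    - {"delta_pos":[0,0,0],"turn":[0,0,0.1],"hand":0}
    - {"delta_pos":[0,0,0],"turn":[0,0,0.1],"hand":0}

```text
clock: 14.65
eef_pos: [488.3, 108.8, 182.7]
eef_rot: [3.14, -0.0, 1.541]
wrist_force: [-0.7, 1.0, -3.2]
finger_gap: 21.7
```

```bash
python3 look.py l10
```

```text
14.65 [488.3 108.8 182.7] [ 3.14  -0.     1.541] [-0.7  1.  -3.2] [-0.13  0.02 -0.01] [0.15 0.21 1.69 0.   1.24 0.18]
```

View pics/l10_s.png

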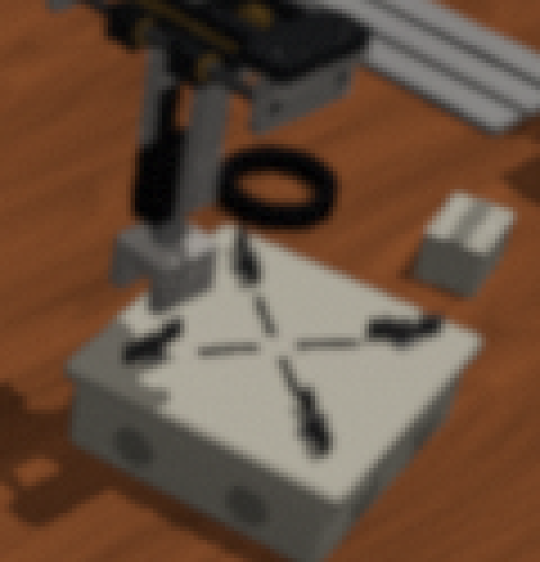

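```bash
cat > ang.py <<'E'
from h import *
import sys
im=cv2.imread(sys.argv[1]);n=sys.argv[2];g=cv2.cvtColor(im,6).astype(float);th=float(sys.argv[3])
S={"UL":(573,241),"UR":(597,132),"LR":(488,109),"LL":(464.5,217.5)}
for k in sys.argv[4:]:
    c=S[k];u=proj(n,[[*c,84]])[0];x,y=np.round(u).astype(int);r=13
    Y,X=np.mgrid[y-r:y+r+1,x-r:x+r+1];w=np.clip((th-g[y-r:y+r+1,x-r:x+r+1])/th*1.5,0,1)
    P=plane(n,np.c_[X.ravel(),Y.ravel()],84)[:,:2];w=w.ravel()*(np.linalg.norm(P-c,axis=1)<29)
    mu=(P*w[:,None]).sum(0)/w.sum();e,v=np.linalg.eigh(((P-mu).T*w)@(P-mu)/w.sum());a=v[:,1]
    print(k,mu.round(1),np.degrees(np.arctan2(a[1],a[0]))%180,np.sqrt(e).round(1))
E
for a in scene0 l7_scene_raw l10_scene_raw; do echo $a; python3 ang.py pics/$a.png scene 70 UL UR LR LL; done
for a in top0 l7_top_raw l10_top_raw; do echo $a; python3 ang.py pics/$a.png top 100 UL UR LR LL; done
```

```text
scene0
UL [580.7 231. ] 120.79120915147796 [ 2.  11.4]
UR [603.  124.5] 144.06235754084761 [ 2.4 12. ]
LR [497.4  98.3] 122.28623655895824 [1.9 9.7]
LL [468.6 215.5] 127.38423368981177 [ 4.5 18.5]
l7_scene_raw
UL [581.4 231.5] 122.23693308282077 [ 2.6 10.9]
UR [603.3 124.4] 144.02665080781694 [ 2.3 11.9]
LR [494.6 103.9] 96.24350567190251 [ 3.8 13. ]
LL [469.7 214.3] 127.8053281284714 [ 4.2 17.9]
l10_scene_raw
UL [579.9 233.6] 64.02548162748602 [ 4.  12.2]
UR [603.3 124.4] 144.25775929963777 [ 2.3 12. ]
LR [495.2  99.5] 92.90255843049209 [ 3.6 11.2]
LL [469.  214.9] 127.5538091707205 [ 4.2 18.3]
top0
UL [573.2 241.2] 122.90367885594678 [ 3.  12.7]
UR [597.  132.4] 147.42318089147273 [ 2.6 13. ]
LR [488.1 109.1] 122.14657758696242 [ 2.4 13.2]
LL [464.8 217.7] 147.20516643261243 [ 2.8 12.7]
l7_top_raw
UL [570.  249.8] 17.966039275461355 [11.3 12.9]
UR [597.  132.4] 147.43783479054838 [ 2.5 13.2]
LR [488.5 110.9] 87.92974838111456 [ 2.4 12.3]
LL [465.5 219.3] 139.19580259148444 [ 5. 14.]
l10_top_raw
UL [584.1 242.8] 96.45917230743065 [ 8.7 14.5]
UR [599.  132.6] 3.786381494414428 [10.1 15.7]
LR [489.8 117. ] 170.07630369210915 [ 9.9 14.5]
LL [457.7 214.1] 109.556046503543 [ 9.4 15.3]
```

Run:
```python
import cv2
im=cv2.imread("pics/l10_scene_raw.png");cv2.imwrite("pics/l10z.png",cv2.resize(im[155:205,335:425],None,fx=8,fy=8,interpolation=3))
```

```text
(no output)
```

View pics/l10z.png

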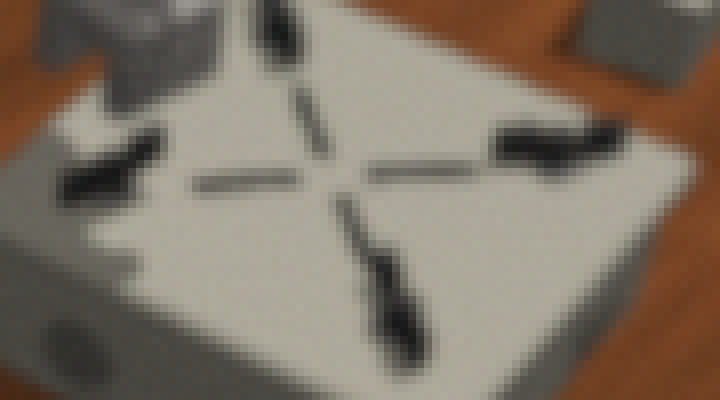

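View pics/l10_t.png

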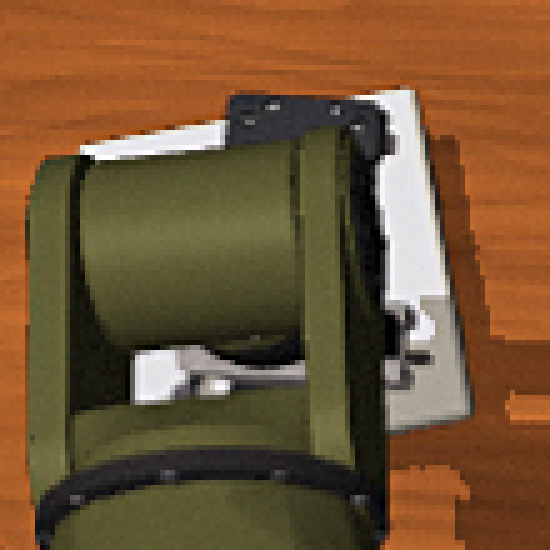

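Run:
```python
from h import *
for yaw in (53,57.2,61,65):
    d=np.array([np.cos(np.radians(yaw)),np.sin(np.radians(yaw)),0])
    P=[np.array([573,241,z])+s*24*d for z in(89,77) for s in(-1,1)]
    print(yaw,((proj("scene",P)-[335,155]+.5)*8).round(0).tolist())
for nm,p in(("line",[[545,198,70],[560,221,70]]),):print(((proj("scene",p)-[335,155]+.5)*8).round(0).tolist())
```

```text
53 [[490.0, 117.0], [627.0, 116.0], [484.0, 144.0], [619.0, 143.0]]
57.2 [[492.0, 120.0], [626.0, 113.0], [485.0, 148.0], [618.0, 140.0]]
61 [[493.0, 123.0], [624.0, 110.0], [487.0, 151.0], [616.0, 137.0]]
65 [[495.0, 126.0], [622.0, 107.0], [488.0, 154.0], [614.0, 134.0]]
[[405.0, 167.0], [481.0, 163.0]]
```

Top view puts the first screw at 87.9°, so it went 53% of the way. The second screw's wing ends match a 57° prediction in the scene view. Lowering onto the first again.

Emit:
carry_out:
  series:
    - {"delta_pos":[0,0,-10],"turn":[0,0,0.1],"hand":0}
    - {"delta_pos":[0,0,-22],"turn":[0,0,0],"hand":0}
    - {"delta_pos":[0,0,-31],"turn":[0,0,0],"hand":0}
    - {"delta_pos":[0,0,-39],"turn":[0,0,0],"hand":0}
    - {"delta_pos":[0,0,-46],"turn":[0,0,0],"hand":0}
    - {"delta_pos":[0,0,-48],"turn":[0,0,0],"hand":0}
    - {"delta_pos":[0,0,-48],"turn":[0,0,0],"hand":0}

```text
clock: 15.62
eef_pos: [488.1, 109.0, 134.0]
eef_rot: [3.142, 0.0, 1.545]
wrist_force: [0.4, -0.4, -2.3]
finger_gap: 21.6
```

```bash
python3 look.py l11
```

```text
15.625 [488.1 109.  134. ] [3.142 0.    1.545] [ 0.4 -0.4 -2.3] [-0.06  0.1   0.01] [ 0.15  0.26  1.74 -0.    1.13  0.17]
```

View pics/l11_s.png

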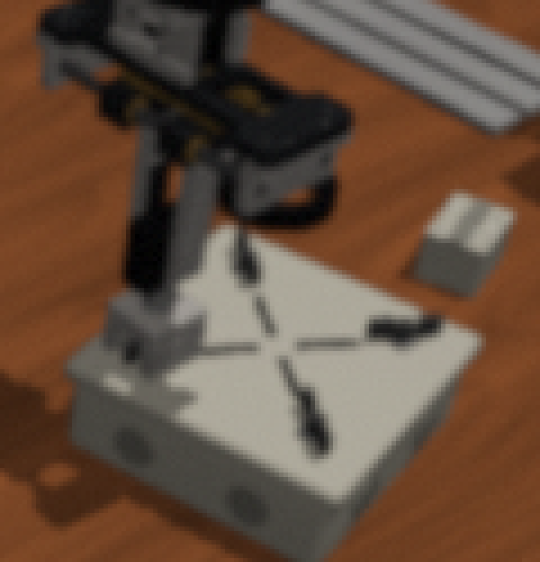

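Emit:
carry_out:
  series:
    - {"delta_pos":[0,0,0],"turn":[0,0,-0.12],"hand":0}
    - {"delta_pos":[0,0,0],"turn":[0,0,-0.24],"hand":0}
    - {"delta_pos":[0,0,0],"turn":[0,0,-0.36],"hand":0}
    - {"delta_pos":[0,0,0],"turn":[0,0,-0.48],"hand":0}
    - {"delta_pos":[0,0,0],"turn":[0,0,-0.6],"hand":0}
    - {"delta_pos":[0,0,0],"turn":[0,0,-0.72],"hand":0}
    - {"delta_pos":[0,0,0],"turn":[0,0,-0.82],"hand":0}
    - {"delta_pos":[0,0,0],"turn":[0,0,-0.87],"hand":0}

```text
clock: 16.73
eef_pos: [488.1, 109.2, 134.3]
eef_rot: [3.141, -0.001, 0.673]
wrist_force: [0.4, 0.7, -2.7]
finger_gap: 21.5
```

Emit:
carry_out:
  series:
    - {"delta_pos":[0,0,0],"turn":[0,0,-0.02],"hand":0}
    - {"delta_pos":[0,0,0],"turn":[0,0,-0.04],"hand":0}
    - {"delta_pos":[0,0,0],"turn":[0,0,-0.04],"hand":0}

```text
clock: 17.1
eef_pos: [488.1, 109.1, 134.2]
eef_rot: [3.142, -0.0, 0.635]
wrist_force: [-0.0, 1.4, -1.4]
finger_gap: 22.2
```

```bash
python3 -c "
from cell import *
s=read_state();print(s['eef_rot'][2],s['moment'],s['wrist_force'],s['effort'].round(2))"
```

```text
0.6349969698863753 [0.29775884 0.28644071 0.11828385] [-0.04022538  1.37251685 -1.37910378] [ -0.8  -48.33 -32.72  -0.33  -0.17   0.31]
```

Emit:
carry_out:
  series:
    - {"delta_pos":[0,0,0],"turn":[0,0,-0.03],"hand":0}
    - {"delta_pos":[0,0,0],"turn":[0,0,-0.05],"hand":0}
    - {"delta_pos":[0,0,0],"turn":[0,0,-0.05],"hand":0}

```text
clock: 17.48
eef_pos: [488.1, 109.1, 134.2]
eef_rot: [3.141, -0.0, 0.585]
wrist_force: [-1.6, 1.9, 2.8]
finger_gap: 21.6
```

```bash
python3 -c "
from cell import *
s=read_state();print(s['eef_rot'][2],s['moment'],s['wrist_force'],s['effort'].round(2))"
```

```text
0.585067978074808 [0.50970661 0.42137009 0.76842586] [-1.64812496  1.93403131  2.84906109] [ -1.87 -46.95 -31.9   -0.23  -0.35   1.04]
```

Stop reached (0.77 N m). Backing off, lifting, heading home.

Emit:
carry_out:
  series:
    - {"delta_pos":[0,0,0],"turn":[0,0,0.12],"hand":0}
    - {"delta_pos":[0,0,0],"turn":[0,0,0.22],"hand":0}
    - {"delta_pos":[0,0,8],"turn":[0,0,0.22],"hand":0}
    - {"delta_pos":[0,0,30],"turn":[0,0,0.22],"hand":0}
    - {"delta_pos":[0,-4,48],"turn":[0,0,0.22],"hand":0}
    - {"delta_pos":[-9,-46,50],"turn":[0,0,0.1],"hand":0}
    - {"delta_pos":[-19,-98,50],"turn":[0,0,-0.05],"hand":0}
    - {"delta_pos":[-29,-150,50],"turn":[0,0,-0.2],"hand":0}

```text
clock: 18.48
eef_pos: [458.6, -42.5, 184.5]
eef_rot: [3.141, -0.0, 0.377]
wrist_force: [0.1, 0.2, -2.2]
finger_gap: 21.7
```

Emit:
carry_out:
  series:
    - {"delta_pos":[-10,-52,0],"turn":[0,0,-0.1],"hand":0}
    - {"delta_pos":[-20,-104,0],"turn":[0,0,-0.2],"hand":0}
    - {"delta_pos":[-30,-156,0],"turn":[0,0,-0.3],"hand":0}
    - {"delta_pos":[-39,-200,0],"turn":[0,0,-0.35],"hand":0}
    - {"delta_pos":[-47,-230,0],"turn":[0,0,-0.35],"hand":0}
    - {"delta_pos":[-47.4,-239.9,0],"turn":[0,0,-0.35],"hand":0}
    - {"delta_pos":[-47.4,-239.9,0],"turn":[0,0,-0.35],"hand":0}

```text
clock: 19.35
eef_pos: [411.7, -280.8, 184.0]
eef_rot: [-3.141, 0.0, 0.033]
wrist_force: [-0.2, 0.6, -2.6]
finger_gap: 21.3
```

```bash
python3 look.py l12; python3 ang.py pics/l12_top_raw.png top 100 UL UR LR LL
python3 - <<'E'
import cv2
im=cv2.imread("pics/l12_scene_raw.png");cv2.imwrite("pics/l12k.png",cv2.resize(im[130:260,140:280],None,fx=4.5,fy=4.5,interpolation=3))
E
```

```text
19.35 [ 411.7 -280.8  184. ] [-3.141  0.     0.033] [-0.2  0.6 -2.6] [0.03 0.1  0.04] [-0.67  0.2   1.69  0.    1.25  0.87]
UL [573.7 241.6] 55.85625166811579 [ 2.1 13.3]
UR [597.  132.4] 147.4298693477487 [ 2.5 13.2]
LR [488.  109.6] 57.133824391350046 [ 1.8 13.4]
LL [464.9 217.7] 147.22129296041302 [ 2.6 12.9]
```

View pics/l12_t.png

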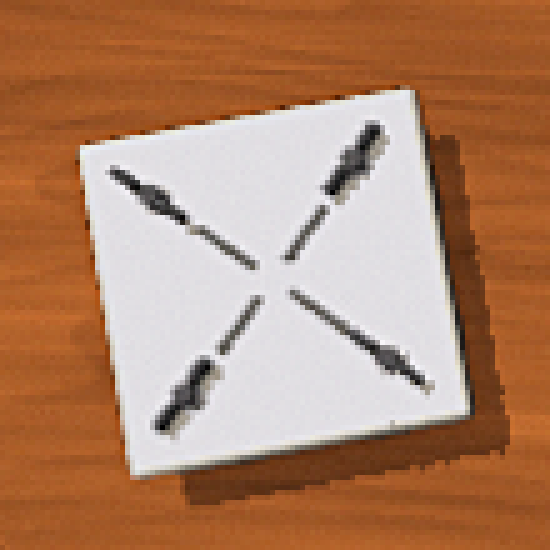

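View pics/l12k.png

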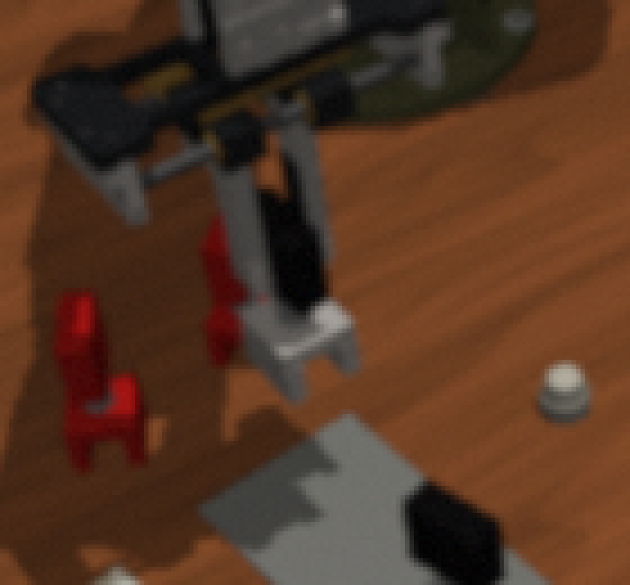

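Both loose wings now lie on their lines (55.9° and 57.1° against 57.2°), and the key hangs upright over its place. Lowering it.

Emit:
carry_out:
  series:
    - {"delta_pos":[0,0,-20],"turn":[0,0,0],"hand":0}
    - {"delta_pos":[0,0,-50],"turn":[0,0,0],"hand":0}
    - {"delta_pos":[0,0,-80],"turn":[0,0,0],"hand":0}
    - {"delta_pos":[0,0,-100],"turn":[0,0,0],"hand":0}
    - {"delta_pos":[0,0,-111],"turn":[0,0,0],"hand":0}
    - {"delta_pos":[0,0,-117],"turn":[0,0,0],"hand":0}
    - {"delta_pos":[0,0,-119],"turn":[0,0,0],"hand":0}
    - {"delta_pos":[0,0,-120],"turn":[0,0,0],"hand":0}

```text
clock: 20.45
eef_pos: [411.9, -281.0, 64.4]
eef_rot: [3.141, -0.001, 0.035]
wrist_force: [0.2, 0.0, -3.4]
finger_gap: 21.9
```

Emit:
carry_out:
  series:
    - {"delta_pos":[0,0,-0.5],"turn":[0,0,0],"hand":0}
    - {"delta_pos":[0,0,-0.5],"turn":[0,0,0],"hand":0}

```text
clock: 20.7
eef_pos: [411.7, -281.0, 63.7]
eef_rot: [3.141, -0.0, 0.035]
wrist_force: [-0.4, -0.2, -2.4]
finger_gap: 21.7
```

Run:
```python
from cell import *
import cv2
s=read_state();print(s["eef_pos"],s["wrist_force"])
im=cv2.cvtColor(camera("scene"),4);cv2.imwrite("pics/l13.png",cv2.resize(im[160:260,160:280],None,fx=6,fy=6,interpolation=3))
```

```text
[ 411.69750295 -280.95234639   63.66593037] [-0.38388797 -0.23130557 -2.44171397]
```

View pics/l13.png

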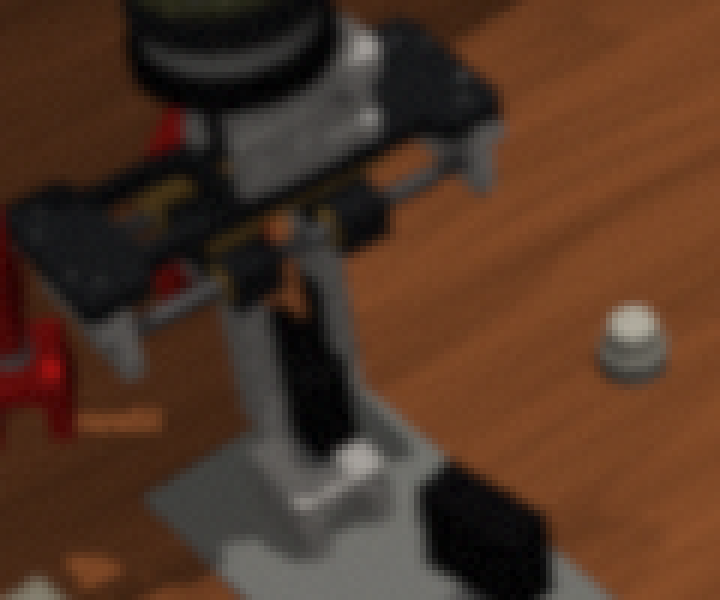

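Force still shows the full weight, so it isn't touching yet. Creeping down.

Emit:
carry_out:
  series:
    - {"delta_pos":[0,0,-0.4],"turn":[0,0,0],"hand":0}
    - {"delta_pos":[0,0,-0.8],"turn":[0,0,0],"hand":0}
    - {"delta_pos":[0,0,-0.8],"turn":[0,0,0],"hand":0}

```text
clock: 21.12
eef_pos: [411.7, -280.9, 63.3]
eef_rot: [3.141, -0.0, 0.035]
wrist_force: [-2.8, 1.2, 7.7]
finger_gap: 21.7
```

```bash
python3 -c "
from cell import *
s=read_state();print(s['eef_pos'],s['moment'],s['wrist_force'])"
```

```text
[ 411.72840685 -280.94814508   63.29924584] [0.47530677 0.74989246 0.02612744] [-2.77346854  1.20830522  7.73631909]
```

Touching the mat. Releasing and withdrawing.

Emit:
carry_out:
  series:
    - {"delta_pos":[0,0,0.4],"turn":[0,0,0],"hand":0.26}
    - {"delta_pos":[0,0,0.4],"turn":[0,0,0],"hand":0.4}
    - {"delta_pos":[0,0,0.4],"turn":[0,0,0],"hand":0.7}
    - {"delta_pos":[0,0,0.4],"turn":[0,0,0],"hand":1}
    - {"delta_pos":[0,0,0.4],"turn":[0,0,0],"hand":1}
    - {"delta_pos":[0,0,20],"turn":[0,0,0],"hand":1}
    - {"delta_pos":[0,0,60],"turn":[0,0,0],"hand":1}
    - {"delta_pos":[0,0,110],"turn":[0,0,0],"hand":1}

```text
clock: 22.12
eef_pos: [411.2, -280.5, 173.3]
eef_rot: [-3.14, 0.001, 0.035]
wrist_force: [1.0, 0.5, -0.5]
finger_gap: 91.2
```

Emit:
carry_out:
  series:
    - {"delta_pos":[0,50,20],"turn":[0,0,0],"hand":1}
    - {"delta_pos":[0,100,40],"turn":[0,0,0],"hand":1}
    - {"delta_pos":[0,150,50],"turn":[0,0,0],"hand":1}
    - {"delta_pos":[0,200,50],"turn":[0,0,0],"hand":1}
    - {"delta_pos":[0,240,50],"turn":[0,0,0],"hand":1}
    - {"delta_pos":[0,250,50],"turn":[0,0,0],"hand":1}
    - {"delta_pos":[0,250,50],"turn":[0,0,0],"hand":1}

```text
clock: 23.0
eef_pos: [411.7, -30.8, 222.7]
eef_rot: [3.141, -0.0, 0.036]
wrist_force: [-0.5, 0.6, 0.5]
finger_gap: 94.2
```

```bash
python3 look.py l14; python3 ang.py pics/l14_top_raw.png top 100 UL UR LR LL
python3 - <<'E'
import cv2,numpy as np
a=cv2.imread("pics/scene0.png");b=cv2.imread("pics/l14_scene_raw.png");c=cv2.imread("pics/top0.png");d=cv2.imread("pics/l14_top_raw.png")
f=lambda i:cv2.resize(i[195:270,185:265],(400,375),interpolation=3);g=lambda i:cv2.resize(i[178:253,300:380],(400,375),interpolation=3)
cv2.imwrite("pics/cmpk.png",cv2.resize(np.vstack([np.hstack([f(a),f(b)]),np.hstack([g(c),g(d)])]),(640,600)))
ga=cv2.cvtColor(c,6).astype(float);gd=cv2.cvtColor(d,6).astype(float)
for rr in (230,236,242): print(ga[rr,323:345].astype(int),gd[rr,323:345].astype(int))
print(np.abs(ga-gd)[222:250,322:348].max())
E
```

```text
23.0 [411.7 -30.8 222.7] [ 3.141 -0.     0.036] [-0.5  0.6  0.5] [-0.01  0.14 -0.01] [-0.16 -0.03  1.85 -0.    1.32  1.37]
UL [573.9 241.7] 55.86155351837387 [ 2.1 13.2]
UR [597.  132.4] 147.45276555673274 [ 2.6 13.1]
LR [485.1 100.3] 64.74168740982051 [11.2 12.9]
LL [464.8 217.7] 147.2926675634505 [ 2.7 12.8]
[163 164 173  52  89 228 213 217 239  26   0   1  23  37  26  27  22  22
   7  64 173 161] [172 176 140  14 216 230 226 230 254   0   0  10  34  34  30  30  26  19
   0 191 171 167]
[159 166 173  70  51 231 216 215 238  14   0   2  25  33  30  26  19  22
  11  37 178 164] [171 175 140  76 153 231 223 230 159   0   1   8  29  35  29  27  24  22
   6  70 185 172]
[161 167 175  68  63 227 214 213 227 155   0   0  14  37  29  26  23  19
  16  17  98 170] [172 173 184  37 118 238 226 229 250  25   0   2  29  33  32  29  28  14
   5  55 102 176]
130.0
```

View pics/cmpk.png

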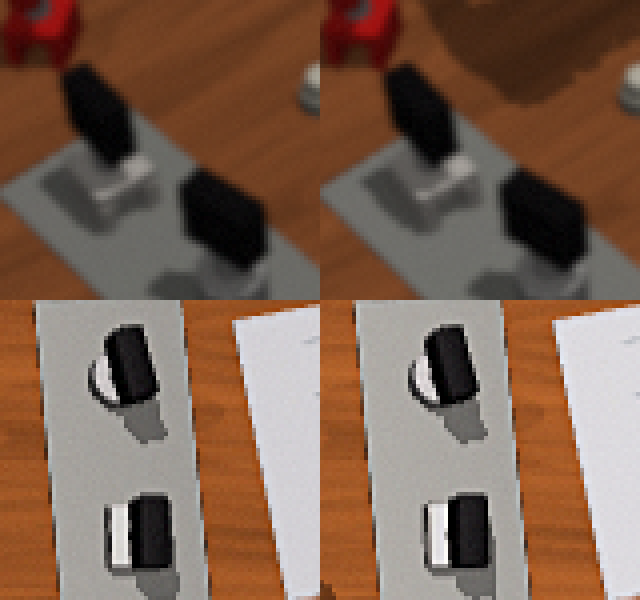

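The key stands upright within about 1 mm of where it was. Both screws read on their lines.

```bash
python3 -c "
from cell import *
print(sign_off())"
```

```text
the job is handed in; nothing more can be done
None
```

The job is done and handed in at about 23 s. Both loose screws are tight on their lines and the square-headed key is back upright on its mat.

1. **First screw, half way:** I turned the loose screw nearer the robot from 122.1° to 87.9°. That is 53% of the way to its line at 57.2°.
2. **Second screw, all the way:** I turned the far one until it stopped, with the wrist moment jumping to 0.75 N m.
3. **First screw again, all the way:** I turned it to its stop, at 0.77 N m.

**Last checks:** The top view reads the wings at 57.1° (first) and 55.9° (second) against 57.2°. The first was hidden by the arm in the very last picture, so its reading is from just before the key was set down. The key stands about 1 mm from its old place, turned by the permitted half turn. The wrist force readings stayed below 10 N.

**What disagreed:** The scene camera placed things about 5 mm off from the top camera (two-view heights came out about 4 to 8 mm low), so I relied on the top view. The gripper's own position confirmed which one was off.

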